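# Lay out a laser cavity on the rail board

### The job

Set up the laser cavity on the long black board, in this order: press the copper crystal oven fully home on the two studs in the middle of the board, then stand the green aperture on the white line between the oven and the red mirror, then the blue lens on the white line between the oven and the white mirror, and last the yellow filter on the white line behind the white mirror (the side away from the oven). Centre each one on the board's width and on its line, upright and facing along the board like the mirrors, and let go of it before going on to the next. Leave the grey spare mount and the brown bottle where they stand.

Things in the scene. Friction and masses are not known exactly. Their poses are not given: they have to be found in the camera images.
- board: Long black board, fixed, 80 mm wide (x), 620 mm long (y), 10 mm thick; origin at the centre of its underside (top at z = 10 mm). It lies roughly crosswise in front of the robot, elsewhere at each start. Seven thin white lines cross it, at y = -270, -180, -90, 0, 90, 180, 270 mm; the stud base is on 0, the mirrors on -180 and 180. The optical axis runs along y over x = 0.
- stud_base: Aluminium plate 44 x 64 x 10 mm (x, y, z) fixed on the middle of the board, its underside on the board's top, with two upright steel studs at y = -18 and +18 mm, 11 mm high: 13 mm across for the first 3 mm, then tapering to 6 mm at the tip. Origin: centre of its underside, axes as the board's.
- red_mirror: Red end mirror, fixed, standing on the board's top at board y = +180 or -180 mm (swaps with the white one). Square foot 44 x 44 x 10 mm, steel post, upright plate 40 mm wide (x), 16 mm thick (y), from 28 to 72 mm above the underside. Origin: centre of the underside, z up; y is the optical axis, normal to the plate. Both faces alike: either way round will do.
- white_mirror: White end mirror, fixed at the other end of the board. Square foot 44 x 44 x 10 mm, steel post, upright plate 40 mm wide (x), 16 mm thick (y), from 28 to 72 mm above the underside. Origin: centre of the underside, z up; y is the optical axis, normal to the plate. Both faces alike: either way round will do.
- oven: Crystal oven, loose, 0.25 kg: black foot 44 x 64 x 16 mm (x, y, z) with two sockets below at y = -18, +18 mm (16 mm wide, 12.5 mm deep); on it a copper block 38 (x) by 30 (y) mm, from 16 to 62 mm up. Origin: centre of the underside, y the optical axis; a half turn makes no difference. Fully home, its underside is on the stud base's top, 10 mm above that origin; resting on the stud tips it is 11 mm higher.
- aperture: Green aperture mount with a small black pinhole in a steel disc, black foot, loose, about 0.16 kg. Square foot 44 x 44 x 10 mm, steel post, upright plate 40 mm wide (x), 16 mm thick (y), from 28 to 72 mm above the underside. Origin: centre of the underside, z up; y is the optical axis, normal to the plate. Both faces alike: either way round will do.
- lens: Blue lens mount with a clear lens, black foot, loose, about 0.16 kg. Square foot 44 x 44 x 10 mm, steel post, upright plate 40 mm wide (x), 16 mm thick (y), from 28 to 72 mm above the underside. Origin: centre of the underside, z up; y is the optical axis, normal to the plate. Both faces alike: either way round will do.
- filter: Yellow filter mount with an amber glass, black foot, loose, about 0.16 kg. Square foot 44 x 44 x 10 mm, steel post, upright plate 40 mm wide (x), 16 mm thick (y), from 28 to 72 mm above the underside. Origin: centre of the underside, z up; y is the optical axis, normal to the plate. Both faces alike: either way round will do.
- spare: All-grey spare mount, loose, standing among the things; not to be moved. Same shape as the other mounts, 44 x 44 x 72 mm, origin at the centre of its underside.
- bottle: Small brown glass bottle with a white cap, loose, 36 mm across and 80 mm high, standing among the things; not to be moved. Origin at the centre of its underside.
Things that resemble listed ones, but are neither listed nor needed, are in the scene too. What is shaped like the filter but pink or turquoise is not meant.

How it is judged:
On the way, in this order (a step that is already met when the one before it is completed fails the run):
1. the copper oven is pressed fully home on the studs and let go (horizontal distance between oven and stud_base below 0.004 m and z of oven in the frame of stud_base between 0.008 and 0.012 m and angle between oven's own z axis and vertical below 0.06 rad and angle between the y axis of oven and the y axis of board, either way round below 0.2 rad and contact force between the fingers and oven below 0.1 N), for 0.2 s.
2. the green aperture stands on the line between oven and red mirror, let go (horizontal distance between aperture and red_mirror between 0.078 and 0.102 m and horizontal distance between aperture and stud_base below 0.11 m and x of aperture in the frame of board between -0.012 and 0.012 m and z of aperture in the frame of board between 0.007 and 0.013 m and angle between aperture's own z axis and vertical below 0.08 rad and angle between the y axis of aperture and the y axis of board, either way round below 0.22 rad and contact force between the fingers and aperture below 0.1 N), for 0.2 s.
3. the blue lens stands on the line between oven and white mirror, let go (horizontal distance between lens and white_mirror between 0.078 and 0.102 m and horizontal distance between lens and stud_base below 0.11 m and x of lens in the frame of board between -0.012 and 0.012 m and z of lens in the frame of board between 0.007 and 0.013 m and angle between lens's own z axis and vertical below 0.08 rad and angle between the y axis of lens and the y axis of board, either way round below 0.22 rad and contact force between the fingers and lens below 0.1 N), for 0.2 s.
4. the yellow filter stands on the line behind the white mirror, let go (horizontal distance between filter and white_mirror between 0.078 and 0.102 m and horizontal distance between filter and stud_base above 0.25 m and x of filter in the frame of board between -0.012 and 0.012 m and z of filter in the frame of board between 0.007 and 0.013 m and angle between filter's own z axis and vertical below 0.08 rad and angle between the y axis of filter and the y axis of board, either way round below 0.22 rad and contact force between the fingers and filter below 0.1 N), for 0.2 s.
At the end, for the whole second after the job is handed in: Oven home on studs: 4 mm sideways, 2 mm in height, 0.06 rad tilt, 0.2 rad yaw. Aperture, lens, filter on their lines: 90 +/- 12 mm from their mirror, 12 mm off the middle, on the board, 0.08 rad tilt, 0.22 rad yaw (or half turn). All released, at rest. Spare and bottle upright, moved under 20 mm (all of step 1 and all of step 2 and all of step 3 and all of step 4 and linear speed of each of oven, aperture, lens, filter below 0.02 m/s and angular speed of each of oven, aperture, lens, filter below 0.2 rad/s and distance of each of spare, bottle from where it was at the start of the episode below 0.02 m and angle between each of spare, bottle's own z axis and vertical below 0.2 rad); the robot touches nothing.
It fails at once if the grey spare mount is shoved or knocked over (distance of spare from where it was at the start of the episode above 0.02 m or angle between spare's own z axis and vertical above 0.4 rad).
It fails at once if the brown bottle is shoved or knocked over (distance of bottle from where it was at the start of the episode above 0.02 m or angle between bottle's own z axis and vertical above 0.4 rad).
It also fails if it takes over 96 s, if anything falls off the work surface, if the arm or the gripper's body presses on something with over 40 N, if the wrist force passes 120 N, or if a joint passes its speed limit or range.

### The arm

A 6-joint arm with a two-finger parallel gripper is mounted at the origin on the work surface. World frame = base frame: x ahead of the robot, y to its left, z up, the work surface at z = 0. Lengths are in m, angles in rad, forces in N, time in s.
With the tool pointing down it reaches from about 0.325 to 0.925 m from the base axis. Payload 3.1 kg.
Tool frame: the origin (TCP) lies between the finger pads; the fingertips stand 17 mm ahead of it and the grasp point (between the pads) lies 2 mm behind it (tips_ahead is the distance from the TCP to the fingertips, in m); z points along the fingers, x is the direction in which the jaws open and shut, and the axes are right-handed (so a half turn about z gives the same grasp; the last joint's range is limited). The gripper opens to 85 mm and grips with 20 to 120 N. Pads are 22 mm wide; open, the fingers measure 114 mm over their backs; the gripper's body (76 mm by 85 mm) begins 54 mm behind the grasp point. The pads swing forward as they close: fully open they stand 13 mm farther back than shut.
Start: joints at [-0.112, 0.217, 1.613, -0, 1.311, -0.112], TCP at [0.625, 0, 0.221] pointing down, gripper open.
Joint ranges: [-2.75, 2.75], [-0.78, 2.1], [0.31, 2.55], [-1.13, 4.27], [0.13, 2.63], [-2.58, 2.58]. Speed limits (rad/s): [2.79, 2.79, 3.14, 3.14, 3.14, 3.14].

### API

Orientations are given as a unit quaternion [w, x, y, z].
In Python, from rig import * gives the robot as it stands.
- The arm moves only by the shell command python3 -m handwheel 'ROWS'. ROWS is JSON, a list of rows, each a list of 5 numbers: the shift along the world's x, y, z in mm, then the turn about the world's z in rad, then the finger opening in mm, from 0 to 85.4. In form: [[tx, ty, tz, roll, fingers], ...]. A call has 1 to 12 rows; each row shifts and turns the pose as measured when the row begins; what a row does not reach is not made up. A row lasts 1/8 s, in which the tool goes at most 62.5 mm and 10.7 degrees, less where a joint would pass 70% of its speed; a pose out of reach is approached as far as the arm can. A call with a gripper value outside its range is refused whole. The fingers move at their own pace and stop on an object; the grip force is fixed at half the most. Time passes only in rows, so rows that do not move let the fingers close. It gives the time, the measured TCP pose, the force and the opening at its end, in the units of the state.
- state(): the state, without advancing time (a new reading comes with each control period).
- camera(name): name is "scene" or "side" or "wrist"; returns the picture (400x640x3 uint8, red, green, blue); there is no depth.
- camera_model(name): a dict with "fx", "fy", "cx", "cy" (pixels), "extrinsics" (4x4, takes a point from world to camera coordinates); the wrist camera has in their place "hand_eye" (4x4, takes a point from camera to tool coordinates, whose origin is the TCP and whose axes are the tool frame's). Camera axes: x right, y down, z forward; pixel columns grow to the right and rows downward; lengths in m; the calibration is good to about 2 mm. A picture is of the moment at which its call begins: read the wrist's pose just before it. camera_model takes no time and is no camera call.
- job_done(): hands the job in, once; it reports no verdict.
The state is a dict: "time": time; "q": joint angles; "qvel": joint speeds; "joint_efforts": joint torques, N m; "position": TCP position; "eef_rot": TCP orientation; "contact_force": force on the tool from outside, world axes, zero at the start; "ft_torque": the same for the moment, N m; "opening": finger opening in m.
Only numpy, scipy, OpenCV 4.12 (cv2) and the standard library are available. Lean on these libraries where they do the work, as an engineer would, in place of code of your own. Each camera call takes 0.05 s, during which the arm holds its last target. There are 200 camera calls.

## Working session

There is one attempt and no reset: what is moved stays moved. The work goes in short steps, Python scripts to look and compute and a shell command to move; the robot and the scene stay as the last step left them, time stands still between calls to the robot, and variables do not carry over. Pictures are saved under pics/ and viewed, about 12 in all and at most 16, crops included, and the job is handed in when it is done.

```bash
mkdir -p pics; python3 - <<'E'
from rig import *
import cv2,numpy as np
print(state())
for n in("scene","side","wrist"):
    im=camera(n);cv2.imwrite(f"pics/{n}0.png",im[:,:,::-1])
    print(n,{k:np.round(v,4).tolist() for k,v in camera_model(n).items()})
E
```

```text
{'time': 0.0, 'q': array([-1.12204527e-01,  2.17782383e-01,  1.61495077e+00, -4.49571364e-06,
        1.31134782e+00, -1.12212937e-01]), 'qvel': array([ 0.00051277,  0.00117779, -0.00233253,  0.00142375,  0.00011949,
       -0.00107388]), 'joint_efforts': array([-2.90135131e-04, -3.96841800e+01, -3.03850436e+01, -2.80225659e-04,
        9.87685227e-03,  9.68610237e-06]), 'position': array([6.24133236e-01, 1.15637960e-04, 2.19642152e-01]), 'eef_rot': array([-1.37154608e-04,  9.99999226e-01,  4.78436326e-06, -1.23657903e-03]), 'contact_force': array([-0.18181437, -0.01776378,  0.6983467 ]), 'ft_torque': array([-0.026467  , -0.04919374,  0.0022096 ]), 'opening': 0.08551087193848994}
scene {'fx': 398.0287, 'fy': 398.0287, 'cx': 316.2053, 'cy': 198.0262, 'extrinsics': [[0.3484, 0.9372, -0.0177, -0.1641], [0.594, -0.2354, -0.7693, -0.2438], [-0.7251, 0.2575, -0.6387, 1.4041], [0.0, 0.0, 0.0, 1.0]]}
side {'fx': 364.1706, 'fy': 364.1706, 'cx': 322.4773, 'cy': 198.7561, 'extrinsics': [[-0.9814, -0.1916, -0.0076, 0.4754], [-0.1076, 0.5832, -0.8052, 0.0764], [0.1587, -0.7894, -0.593, 0.8277], [0.0, 0.0, 0.0, 1.0]]}
wrist {'fx': 330.4949, 'fy': 330.4949, 'cx': 319.7087, 'cy': 202.0815, 'hand_eye': [[1.0, -0.0003, 0.0001, 0.0], [0.0003, 0.9608, 0.2771, -0.0693], [-0.0001, -0.2771, 0.9608, -0.1523], [0.0, 0.0, 0.0, 1.0]]}
```

View pics/scene0.png

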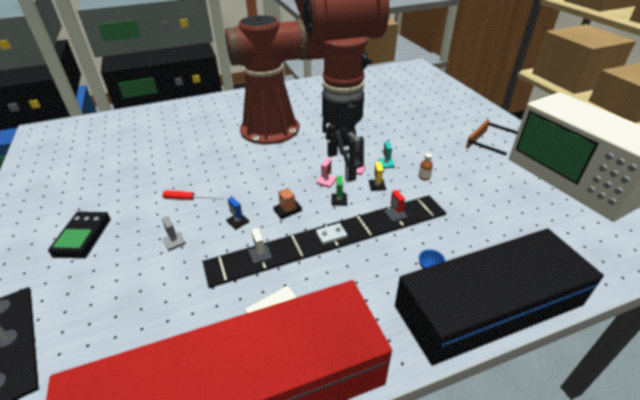

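View pics/side0.png

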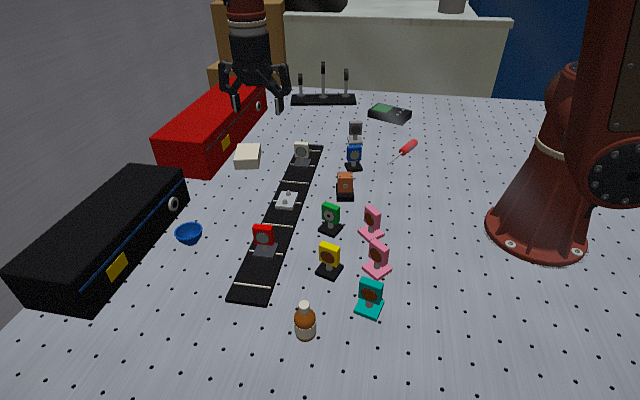

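Scene: oven (288,200), blue (236,210), green (339,190), yellow (378,175), red mirror (397,204), white mirror (259,245), stud base (331,232), spare (171,232), bottle (425,167). The look-alikes are pinks (326,172) and (357,165), and turquoise (388,154). The side view shows the same things.

View pics/wrist0.png

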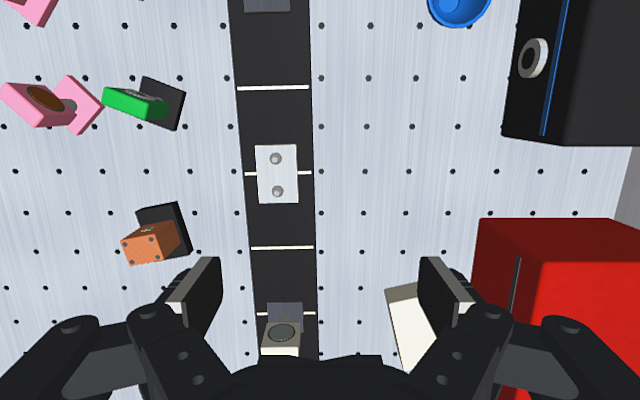

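```bash
cat > h.py <<'E'
from rig import *
import cv2,numpy as np
from scipy.spatial.transform import Rotation as R
def pose(s=None):
    s=s or state(); T=np.eye(4); T[:3,:3]=R.from_quat(np.roll(s["eef_rot"],-1)).as_matrix(); T[:3,3]=s["position"]; return T
def cam(name):
    m=camera_model(name); K=np.array([[m["fx"],0,m["cx"]],[0,m["fy"],m["cy"]],[0,0,1]])
    E=np.linalg.inv(pose()@np.array(m["hand_eye"])) if name=="wrist" else np.array(m["extrinsics"])
    return K,E
def grab(name,fn):
    c=cam(name); im=camera(name); cv2.imwrite("pics/"+fn,im[:,:,::-1]); np.savez("pics/"+fn[:-4],K=c[0],E=c[1]); return im,c
def load(fn):
    d=np.load("pics/"+fn[:-4]+".npz"); return cv2.imread("pics/"+fn)[:,:,::-1],(d["K"],d["E"])
def plane(uv,c,z):
    K,E=c; d=E[:3,:3].T@np.linalg.inv(K)@np.array([*uv,1.]); o=-E[:3,:3].T@E[:3,3]; return o+d*(z-o[2])/d[2]
def tri(uvs,cs):
    P=[K@E[:3] for K,E in cs]; A=np.vstack([np.array([u*p[2]-p[0],v*p[2]-p[1]]) for (u,v),p in zip(uvs,P)])
    X=np.linalg.svd(A)[2][-1]; X=X[:3]/X[3]; return X
def proj(X,c):
    K,E=c; p=K@(E[:3,:3]@np.asarray(X,float).T+E[:3,3:4]); return (p[:2]/p[2]).T
E
python3 - <<'E'
from h import *
cs=[cam("scene"),cam("side")]
for n,a,b in [("oven top",(286,194),(345,178)),("blue",(235,205),(354,154)),("green",(339,185),(331,214)),("yellow",(378,170),(330,253)),("red",(397,199),(263,236)),("white",(258,238),(302,149)),("stud",(331,232),(288,199)),("spare",(169,226),(355,130)),("bottlecap",(427,156),(304,307)),("turq",(388,150),(371,290)),("pink1",(326,165),(373,217)),("pink2",(357,160),(379,250))]:
    X=tri([a,b],cs); print(n,X.round(3),[ (proj([X],c)[0]-np.array(u)).round(1) for c,u in zip(cs,(a,b))])
E
```

```text
oven top [ 0.438 -0.069  0.054] [array([0.5, 0.6]), array([ 0.7, -0.7])]
blue [ 0.431 -0.201  0.051] [array([0.7, 0.9]), array([ 0.8, -0.9])]
green [0.448 0.076 0.05 ] [array([0.5, 0.4]), array([ 0.7, -0.6])]
yellow [0.429 0.201 0.054] [array([0.2, 0.2]), array([ 0.4, -0.3])]
red [0.568 0.184 0.061] [array([0.8, 0.5]), array([ 1.2, -0.8])]
white [ 0.576 -0.177  0.064] [array([0.3, 0.3]), array([ 0.3, -0.3])]
stud [0.573 0.001 0.017] [array([-0.3, -0.2]), array([-0.3,  0.3])]
spare [ 0.447 -0.365  0.048] [array([1.1, 1.4]), array([ 1. , -1.2])]
bottlecap [0.445 0.347 0.073] [array([0.5, 0.3]), array([ 1. , -0.7])]
turq [0.345 0.277 0.052] [array([-0.2, -0.1]), array([-0.3,  0.3])]
pink1 [0.356 0.075 0.055] [array([0.5, 0.5]), array([ 0.8, -0.8])]
pink2 [0.341 0.173 0.044] [array([-1.3, -1.2]), array([-2.4,  2.1])]
```

Wrist view: stud base at (277,173) with studs (275,158) and (278,191). Lines at v≈87, 173 and 247, white mirror at (284,330), oven top at (150,243), green at (140,100), pinks at left. The triangulated heights agree with the text. Next I look from a second place and fit the box silhouettes.

```bash
cp pics/wrist0.png pics/w0.png; python3 -c "
from h import *
c=cam('wrist');np.savez('pics/w0',K=c[0],E=c[1])
for n in('scene','side'):
    c=cam(n);np.savez('pics/%s0'%n,K=c[0],E=c[1])"
python3 -m handwheel '[[-50,-40,0,0,85],[-50,-40,0,0,85],[-40,-40,0,0,85],[0,0,0,0,85]]'
cat >> h.py <<'E'
HUE={"oven":(5,16),"aperture":(50,75),"lens":(102,120),"filter":(23,33),"red":(-4,4)}  # cv hue
BOX={"oven":(38,30,16,62)}
from scipy.optimize import minimize
def mask(im,name,win=None,smin=110,vmin=60):
    h=cv2.cvtColor(np.ascontiguousarray(im),cv2.COLOR_RGB2HSV).astype(int); lo,hi=HUE[name]; H=h[...,0]
    ok=((H>=lo)&(H<=hi))|((lo<0)&(H>=180+lo)); m=(ok&(h[...,1]>smin)&(h[...,2]>vmin)).astype(np.uint8)
    if win: z=np.zeros_like(m); a,b,c,d=win; z[b:d,a:c]=m[b:d,a:c]; m=z
    m=cv2.morphologyEx(m,cv2.MORPH_OPEN,np.ones((2,2),np.uint8)); n,l,st,_=cv2.connectedComponentsWithStats(m)
    i=1+np.argmax(st[1:,4]); ys,xs=np.nonzero(l==i)
    q=np.concatenate([np.c_[xs+dx,ys+dy] for dx in(-.5,.5) for dy in(-.5,.5)]).astype(np.float32); return cv2.convexHull(q)[:,0]
def boxpts(p,name):
    w,t,a,b=np.array(BOX.get(name,(40,16,28,72)))/1000; x,y,z,th=p; r=np.array([[np.cos(th),-np.sin(th)],[np.sin(th),np.cos(th)]])
    xy=np.array([[w,t],[w,-t],[-w,-t],[-w,t]])/2@r.T+[x,y]; return np.vstack([np.c_[xy,np.full(4,z+h)] for h in(a,b)])
def fit(name,views,p0,freez=True):
    """views: list of (hull,cam); p0 x,y; returns [x,y,z,yaw],cost"""
    best=None
    def cost(q):
        p=[q[0]/100,q[1]/100,q[2]/100,q[3]]; J=0
        for hu,c in views:
            pr=cv2.convexHull(proj(boxpts(p,name),c).astype(np.float32))[:,0]
            I=cv2.intersectConvexConvex(hu,pr)[0]; A=cv2.contourArea(hu);B=cv2.contourArea(pr); J+=1-I/(A+B-I)
        return J/len(views)+(0 if freez else 100*q[2]**2)
    for th in np.arange(-1.5,1.5,.4):
        r=minimize(cost,[p0[0]*100,p0[1]*100,0,th],method="Nelder-Mead",options=dict(initial_simplex=np.array([p0[0]*100,p0[1]*100,0,th])+np.vstack([np.zeros(4),np.diag([1,1,.5,.3])]),maxiter=600))
        if best is None or r.fun<best.fun: best=r
    q=best.x; return np.array([q[0]/100,q[1]/100,q[2]/100,q[3]]),best.fun
E
python3 - <<'E'
from h import *
im,c=grab("wrist","w1.png")
V=[load("w0.png"),(im,c)]; S=[load("scene0.png"),load("side0.png")]
P0={"oven":(.438,-.069),"aperture":(.448,.076),"lens":(.431,-.2),"filter":(.429,.2)}
def views(L,n):
    o=[]
    for im,c in L:
        u,v=proj([[*P0[n],.045]],c)[0]
        if not(20<u<620 and 20<v<380): continue
        s=70 if c[0][0,0]<340 else 25
        a=[int(max(0,t)) for t in(u-s,v-s,u+s,v+s)]
        try:o.append((mask(im,n,a),c))
        except Exception as e: print(n,e)
    return o
for n in P0:
    for t,L in(("wrist",V),("fixed",S)):
        vs=views(L,n)
        if vs: 
            p,J=fit(n,vs,P0[n],t=="fixed" or len(vs)>1); print(n,t,len(vs),p.round(4),round(J,3))
E
```

```text
time: 0.65
position: [0.4814, -0.1205, 0.217]
eef_rot: [-0.0, 1.0, 0.001, -0.003]
contact_force: [0.1, -0.3, 1.2]
opening: 0.0852
oven wrist 2 [ 0.4421 -0.0726 -0.0016  0.198 ] 0.04
oven fixed 2 [ 0.4373 -0.07   -0.0037  0.1458] 0.157
aperture wrist 1 [ 0.4539  0.0715 -0.      2.798 ] 0.074
aperture fixed 2 [ 0.4531  0.0764 -0.     -0.4094] 0.373
lens attempt to get argmax of an empty sequence
lens wrist 1 [ 0.4366 -0.2068 -0.      0.4356] 0.095
lens fixed 2 [ 4.317e-01 -2.022e-01 -3.000e-04  1.873e-01] 0.344
filter fixed 2 [ 0.4304  0.2052 -0.0006 -0.405 ] 0.23
```

View pics/w1.png

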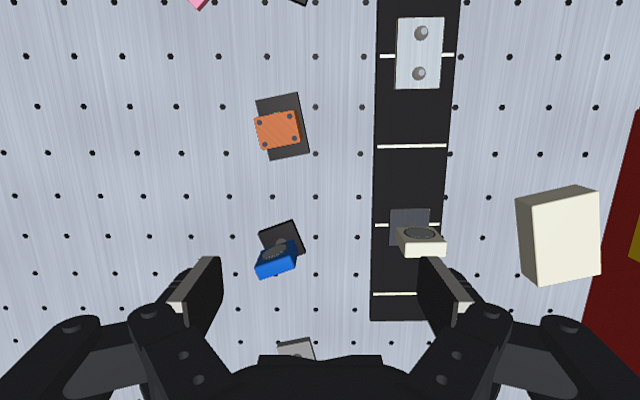

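Oven at (278,130), lens at (276,256), stud base at (420,52), white mirror at (420,238), and spare at (297,350) under the gripper. There is only one copper block. Next: stud base and board axis.

```bash
cat > m2.py <<'E'
from h import *
BOX["stud"]=(44,64,10,20)
vs=[]
for f,w in(("w0.png",(245,130,310,215)),("w1.png",(380,5,460,100))):
    im,c=load(f); h=cv2.cvtColor(np.ascontiguousarray(im),cv2.COLOR_RGB2HSV)
    m=((h[...,2]>110)&(h[...,1]<60)).astype(np.uint8); z=np.zeros_like(m); a,b,cc,d=w; z[b:d,a:cc]=m[b:d,a:cc]
    z=cv2.morphologyEx(z,cv2.MORPH_OPEN,np.ones((9,9),np.uint8)); ys,xs=np.nonzero(z); print(f,xs.min(),xs.max(),ys.min(),ys.max())
    q=np.concatenate([np.c_[xs+dx,ys+dy] for dx in(-.5,.5) for dy in(-.5,.5)]).astype(np.float32); vs.append((cv2.convexHull(q)[:,0],c))
print("stud",*fit("stud",vs,(.573,0)))
for k in vs: print(" one",*fit("stud",[k],(.573,0),False))
c0,c1=load("w0.png")[1],load("w1.png")[1]
for n,c,a,b in(("+90",c0,(237,88),(309,87)),("-90",c0,(251,248),(314,246.5)),("-90",c1,(377,147),(447,145)),("-270",c1,(374,294),(444,293)),("-180",c1,(374,226),(440,223))):
    A,B=plane(a,c,.01),plane(b,c,.01); print(n,((A+B)/2).round(4),np.linalg.norm(A-B).round(4))
E
python3 m2.py
```

```text
w0.png 255 298 144 203
w1.png 396 443 17 88
stud [ 5.77349594e-01 -1.12137384e-03  3.55873728e-04  1.81819101e-02] 0.02919235134799847
 one [ 5.77303033e-01 -1.23225691e-03  1.86410244e-06  2.19123054e-02] 0.020730625648876976
 one [ 5.77527592e-01 -9.65216162e-04 -2.35253605e-06  4.19034411e-03] 0.03551121242070034
+90 [0.5755 0.0887 0.01  ] 0.0748
-90 [ 0.5798 -0.0908  0.01  ] 0.0749
-90 [ 0.5796 -0.0916  0.01  ] 0.0751
-270 [ 0.5902 -0.2711  0.01  ] 0.0857
-180 [ 0.581  -0.1813  0.01  ] 0.0758
```

Stud base at (577.3, -1.1) mm with board yaw ≈ 0.022. Line positions are consistent (90 mm pitch, about 75 mm long). Now pick the oven.

```bash
python3 -m handwheel '[[-20,24,0,0.1,65],[-19,24,-10,0.1,65],[0,0,-60,0,65],[0,0,0,0,65]]'; python3 - <<'E'
from h import *
T=pose();print(T[:3,3].round(4),np.arctan2(T[1,0],T[0,0]).round(3), (np.array([.4421,-.0726])-T[:2,3]).round(4))
E
```

```text
time: 1.2
position: [0.447, -0.0674, 0.1478]
eef_rot: [-0.001, 0.994, 0.106, 0.001]
contact_force: [-0.3, -0.3, -0.1]
opening: 0.065
[ 0.447  -0.0674  0.1478] 0.213 [-0.0049 -0.0052]
```

```bash
python3 -m handwheel '[[-5,-5,-50,-0.015,65],[0,0,-40,0,65],[0,0,-14,0,65],[0,0,0,0,65]]'; python3 - <<'E'
from h import *
T=pose();print(T[:3,3].round(4),np.arctan2(T[1,0],T[0,0]).round(3), (np.array([.4421,-.0726])-T[:2,3]).round(4))
im,c=grab("wrist","w2.png"); cv2.imwrite("pics/w2c.png",im[150:,150:500,::-1])
E
```

```text
time: 1.7
position: [0.4539, -0.0737, 0.0511]
eef_rot: [0.002, 0.995, 0.1, 0.009]
contact_force: [0.1, -0.5, 0.1]
opening: 0.0649
[ 0.4539 -0.0737  0.0511] 0.201 [-0.0118  0.0011]
```

View pics/w2c.png

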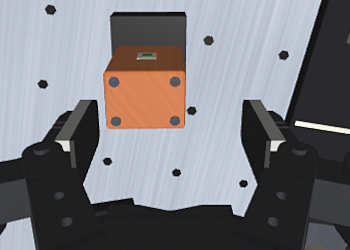

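Close view: copper block centred at crop column 145, jaws at about 170, so the tool has drifted +12 mm in x on the way down, as measured. Correcting that.

```bash
python3 -m handwheel '[[-12,1,0,0,65],[0,0,0,0,65]]'; python3 - <<'E'
from h import *
T=pose();print(T[:3,3].round(4),np.arctan2(T[1,0],T[0,0]).round(3), (np.array([.4421,-.0726])-T[:2,3]).round(4))
im,c=grab("wrist","w3.png");hu=mask(im,"oven")
print(fit("oven",[(hu,c)],(.442,-.072),False))
E
```

```text
time: 2.0
position: [0.4448, -0.0737, 0.0552]
eef_rot: [0.004, 0.995, 0.1, 0.013]
contact_force: [0.2, -0.5, -0.1]
opening: 0.0651
[ 0.4448 -0.0737  0.0552] 0.201 [-0.0027  0.0011]
(array([ 4.41525173e-01, -7.12026941e-02, -5.81517875e-06,  1.75306233e-01]), np.float64(0.056793127932312976))
```

```bash
cat > st.py <<'E'
from h import *
import sys
def st(tx=None,ty=None):
    s=state();T=pose(s);z=T[:3,2]
    print("t%.2f"%s["time"],"pos mm",(T[:3,3]*1000).round(1),"yaw %.3f"%np.arctan2(T[1,0],T[0,0]),"ztool",z[:2].round(3),"open %.1f"%(s["opening"]*1000),"F",s["contact_force"].round(1),"q6 %.2f"%s["q"][5])
    if tx is not None: print("  to go",np.round([tx-T[0,3]*1000,ty-T[1,3]*1000],1))
if __name__=="__main__": st(*map(float,sys.argv[1:3]))
E
python3 -m handwheel '[[-2.5,2,-5,0,65],[0,0,-5,0,65],[0,0,-2,0,65]]' >/dev/null;python3 st.py 441.8 -72
```

```text
t2.42 pos mm [443.9 -72.2  44. ] yaw 0.201 ztool [ 0.03  -0.006] open 65.0 F [ 0.2 -0.   0.3] q6 -0.52
  to go [-2.1  0.2]
```

```bash
python3 -m handwheel '[[-2,0,-1,0,30],[0,0,0,0,20],[0,0,0,0,20],[0,0,0,0,20],[0,0,0,0,20]]' >/dev/null;python3 st.py;python3 -m handwheel '[[0,0,10,0,20],[0,0,20,0,20],[0,0,25,0,20],[0,0,20,0,20],[0,0,0,0,20]]' >/dev/null;python3 st.py 577.3 -1.1
```

```text
t3.05 pos mm [441.6 -72.1  42.7] yaw 0.201 ztool [ 0.029 -0.006] open 36.1 F [0.1 0.  0. ] q6 -0.52
t3.67 pos mm [437.9 -71.  118.3] yaw 0.201 ztool [ 0.023 -0.004] open 35.8 F [-0.1  0.2 -3.9] q6 -0.52
  to go [139.4  69.9]
```

```bash
python3 -m handwheel '[[30,15,0,-0.06,20],[30,15,0,-0.06,20],[30,15,0,-0.06,20],[30,15,0,0,20],[18,9,0,0,20],[0,0,0,0,20],[0,0,0,0,20]]' >/dev/null;python3 st.py 577.3 -1.1
```

```text
t4.55 pos mm [571.4   0.9 108. ] yaw 0.014 ztool [ 0.004 -0.006] open 35.7 F [-0.2  0.1 -3.3] q6 -0.13
  to go [ 5.9 -2. ]
```

```bash
python3 -m handwheel '[[6,-2,-12,0.006,20],[0,0,-10,0,20],[0,0,0,0,20]]' >/dev/null;python3 st.py 577.3 -1.1; python3 - <<'E'
from h import *
im,c=grab("wrist","w4.png");cv2.imwrite("pics/w4c.png",im[:,150:500,::-1])
hu=mask(im,"oven");z=pose()[2,3]-.0427
BOX["oven"]=(38,30,16+z*1000,62+z*1000);p=fit("oven",[(hu,c)],(.577,0),False);print(p)
E
```

```text
t4.92 pos mm [574.9  -2.2  83. ] yaw 0.019 ztool [ 0.001 -0.006] open 36.0 F [-0.2 -0.5 -3. ] q6 -0.14
  to go [2.4 1.1]
(array([ 5.75223472e-01, -1.66199584e-03, -6.45329666e-06, -8.56987166e-03]), np.float64(0.04738028742202941))
```

View pics/w4c.png

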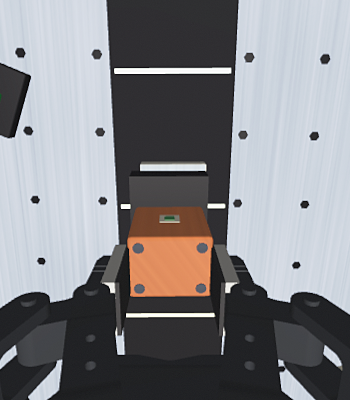

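The oven hangs over the base. Base far edge at crop columns 140–206, row 163, and the +90 line at columns 114–231, row 70. I cross-check the target with these.

```bash
python3 - <<'E'
from h import *
c=load("w4.png")[1]
for n,a,b,z in(("base far edge",(290,163.5),(356,163.5),.02),("+90",(264,71),(381,70),.01),("foot far top edge",(280,172),(359,172),.0403+.016),("line0",(270.5,207),(375,206),.01)):
    A,B=plane(a,c,z),plane(b,c,z);print(n,A.round(4),B.round(4),((A+B)/2).round(4))
E
```

```text
base far edge [0.5549 0.0306 0.02  ] [0.5981 0.0314 0.02  ] [0.5765 0.031  0.02  ]
+90 [0.5379 0.0878 0.01  ] [0.6122 0.0898 0.01  ] [0.575  0.0888 0.01  ]
foot far top edge [0.5525 0.0322 0.0563] [0.5958 0.033  0.0563] [0.5742 0.0326 0.0563]
line0 [ 0.5399 -0.0026  0.01  ] [ 6.143e-01 -5.000e-04  1.000e-02] [ 0.5771 -0.0015  0.01  ]
```

```bash
python3 -m handwheel '[[2,0,-4,0,20],[0.5,0,-3,0,20],[0,0,-3,0,20],[0,0,0,0,20]]' >/dev/null;python3 st.py 577.3 -1.5;python3 -m handwheel '[[0,0,-4,0,20],[0,0,-4,0,20],[0,0,-4,0,20],[0,0,0,0,20]]' >/dev/null;python3 st.py 577.3 -1.5
```

```text
t5.47 pos mm [578.8  -2.4  73.8] yaw 0.019 ztool [ 0.004 -0.007] open 36.3 F [-0.9 -0.7 -2.3] q6 -0.14
  to go [-1.5  0.9]
t5.97 pos mm [579.1  -2.   62.8] yaw 0.019 ztool [ 0.004 -0.006] open 36.1 F [-1.2 -0.3 -1.6] q6 -0.14
  to go [-1.8  0.5]
```

```bash
python3 -m handwheel '[[-1.5,0.5,-2,0,20],[0,0,-3,0,20],[0,0,-4,0,20]]' >/dev/null;python3 st.py 577.3 -1.5;python3 -m handwheel '[[0,0,1,0,60],[0,0,0,0,60],[0,0,0,0,60],[0,0,0,0,60]]' >/dev/null;python3 st.py
```

```text
t6.35 pos mm [579.2  -2.   62.6] yaw 0.020 ztool [ 0.003 -0.007] open 36.3 F [-11.    1.1  24.3] q6 -0.14
  to go [-1.9  0.5]
t6.85 pos mm [581.6  -2.3  65.2] yaw 0.019 ztool [ 0.009 -0.008] open 60.1 F [0.2 0.1 0.1] q6 -0.14
```

```bash
python3 -m handwheel '[[-3,0,20,0,60],[0,0,40,0,60],[0,0,40,0,60],[-35,8,20,-0.12,60],[-35,8,0,-0.12,60],[-35,8,0,-0.12,60],[-10,0,0,0,60],[0,0,0,0,60]]' >/dev/null;python3 st.py; cat > look.py <<'E'
from h import *
import sys
n,x,y,fn=sys.argv[1],float(sys.argv[2]),float(sys.argv[3]),sys.argv[4]
im,c=grab("wrist",fn+".png")
u,v=proj([[x,y,.05]],c)[0]; s=90; w=[int(max(0,t)) for t in(u-s,v-s,u+s,v+s)]; print("px",u.round(),v.round())
hu=mask(im,n,w);p,J=fit(n,[(hu,c)],(x,y),False);p[3]=(p[3]+np.pi/2)%np.pi-np.pi/2;print(n,(p*[1000,1000,1000,1]).round(3),"cost",round(J,3), "hull",hu.min(0),hu.max(0))
E
python3 look.py aperture .4539 .0715 w5
python3 - <<'E'
from h import *
im,c=load("w5.png")
hu=mask(im,"oven");BOX["oven"]=(38,30,36,82);print("oven@20",fit("oven",[(hu,c)],(.577,0),False))
V=[(mask(load(f)[0],"aperture",w),load(f)[1]) for f,w in(("w0.png",(100,60,170,140)),)]
hu=mask(im,"aperture");print(fit("aperture",V+[(hu,c)],(.45,.07)))
E
```

```text
t7.85 pos mm [462.3  21.7 197.8] yaw -0.350 ztool [ 0.017 -0.011] open 60.0 F [0.  0.4 0.7] q6 0.26
px 288.0 136.0
aperture [ 4.53595e+02  7.10830e+01 -2.00000e-03 -3.53000e-01] cost 0.064 hull [261.5 126.5] [310.5 148.5]
oven@20 (array([ 5.78134884e-01, -2.68701215e-03, -1.79942785e-06,  2.32617763e-02]), np.float64(0.03683906709174737))
(array([ 4.53115076e-01,  7.11014946e-02, -2.51245352e-03,  2.77916174e+00]), np.float64(0.06585163415836859))
```

View pics/w5.png

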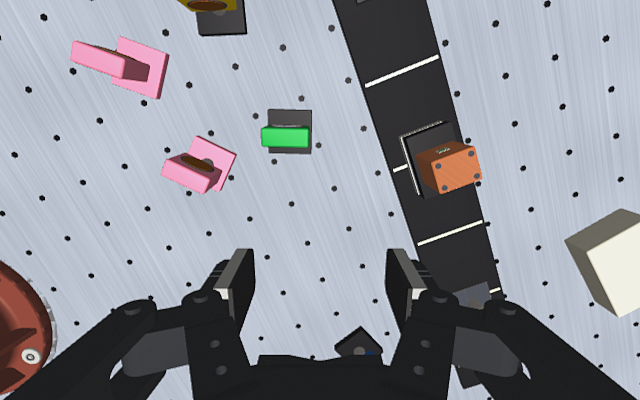

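Green aperture at (287,131), aligned with the jaws, with the nearest pink at (200,165), well clear. The oven is seated on the base at (450,165), 1.8 mm from its centre. Descending on the aperture.

```bash
python3 -m handwheel '[[-6,25,-30,0,60],[-5,24,-30,0,60],[-2,0,-30,0,60],[-2,0,-20,0,60],[0,0,0,0,60]]' >/dev/null;python3 st.py 453.5 71.1
```

```text
t8.53 pos mm [454.9  70.7  87.3] yaw -0.349 ztool [ 0.025 -0.012] open 60.0 F [ 0.8 -0.5  0.3] q6 0.37
  to go [-1.4  0.4]
```

```bash
python3 -m handwheel '[[-3,0,-15,0,60],[-3,0.5,-15,0,60],[-2,0,-6,0,60],[0,0,0,0,60]]' >/dev/null;python3 st.py 453.5 71.1; python3 look.py aperture .4535 .0711 w6
```

```text
t9.03 pos mm [449.4  70.8  50.8] yaw -0.349 ztool [ 0.029 -0.012] open 60.2 F [-0.6 -0.3 -1.1] q6 0.37
  to go [4.1 0.3]
px 326.0 247.0
aperture [ 4.53245e+02  7.22280e+01 -6.00000e-03 -4.41000e-01] cost 0.083 hull [282.5 217.5] [372.5 279.5]
```

```bash
python3 -m handwheel '[[4,0.5,-1,0,60],[0,0,0,0,30],[0,0,0,0,30],[0,0,0,0,30],[0,0,0,0,30],[0,0,0,0,30]]' >/dev/null;python3 st.py 453.5 71.5;python3 -m handwheel '[[0,0,12,0,30],[0,0,25,0,30],[0,0,25,0,30],[0,0,25,0,30],[0,0,0,0,30]]' >/dev/null;python3 st.py
```

```text
t9.82 pos mm [455.6  71.4  51.7] yaw -0.349 ztool [ 0.033 -0.012] open 38.1 F [-0.   0.4  0.7] q6 0.37
  to go [-2.1  0.1]
t10.45 pos mm [454.3  71.3 142.3] yaw -0.349 ztool [ 0.032 -0.012] open 37.9 F [ 0.3  0.  -2. ] q6 0.37
```

```bash
python3 -m handwheel '[[25,4,-5,0.1,30],[30,4,0,0.1,30],[30,4,0,0.1,30],[30,4,0,0.07,30],[8,2,0,0,30],[0,0,0,0,30],[0,0,0,0,30]]' >/dev/null;python3 st.py 575.3 88.8
```

```text
t11.32 pos mm [572.8  89.5 128.9] yaw 0.031 ztool [ 0.019 -0.001] open 37.9 F [ 0.   0.2 -1.1] q6 0.00
  to go [ 2.5 -0.7]
```

```bash
python3 -m handwheel '[[0,0,-25,0,30],[0,0,-25,0,30],[0,0,0,0,30]]' >/dev/null;python3 st.py 575.3 88.8
```

```text
t11.70 pos mm [569.7  89.3  78.2] yaw 0.030 ztool [ 0.018 -0.001] open 38.0 F [-0.8 -0.1 -1.1] q6 0.01
  to go [ 5.6 -0.5]
```

```bash
python3 -m handwheel '[[5.5,-0.5,-4,-0.008,30],[0,0,-4,0,30],[0,0,-3,0,30],[0,0,0,0,30]]' >/dev/null;python3 st.py 575.3 88.8;python3 - <<'E'
from h import *
im,c=grab("wrist","w7.png");hu=mask(im,"aperture");z=(pose()[2,3]-.0517)*1000;BOX["aperture"]=(40,16,28+z,72+z);print(z,fit("aperture",[(hu,c)],(.575,.089),False))
E
```

```text
t12.20 pos mm [577.4  88.8  70. ] yaw 0.021 ztool [ 0.023 -0.001] open 38.0 F [-0.1  0.7 -1.9] q6 0.01
  to go [-2.1 -0. ]
18.49538832252668 (array([ 5.76719253e-01,  8.90693234e-02, -6.56513776e-06,  2.55068254e-02]), np.float64(0.0701487312260549))
```

```bash
python3 -m handwheel '[[-1.5,0,-4,0,30],[0,0,-3,0,30],[0,0,-2,0,30],[0,0,0,0,30]]' >/dev/null;python3 st.py 575.3 88.8
```

```text
t12.75 pos mm [576.7  88.9  61.9] yaw 0.021 ztool [ 0.025 -0.001] open 38.0 F [ 0.7 -0.5 -0.4] q6 0.01
  to go [-1.4 -0.1]
```

```bash
python3 -m handwheel '[[0,0,0,0,60],[0,0,0,0,60],[0,0,0,0,60],[0,0,15,0,60],[0,0,40,0,60],[0,0,50,0,60],[0,-25,30,0,60],[0,-30,10,0,60],[0,0,0,0,60]]' >/dev/null;python3 st.py; python3 look.py aperture .5755 .0889 w8; python3 - <<'E'
from h import *
im,c=load("w8.png")
BOX["aperture"]=(40,16,38,82);print(fit("aperture",[(mask(im,"aperture"),c)],(.575,.089),False))
BOX["red"]=(40,16,38,82);hu=mask(im,"red");print(hu.min(0),hu.max(0),fit("red",[(hu,c)],(.573,.18),False))
E
```

```text
t13.88 pos mm [578.   32.9 218.5] yaw 0.023 ztool [ 0.033 -0.002] open 60.2 F [1.1 1.3 0.5] q6 -0.09
px 312.0 121.0
aperture [5.74532e+02 8.73130e+01 1.00000e-03 5.00000e-03] cost 0.052 hull [287.5 113.5] [335.5 133.5]
(array([ 5.74290399e-01,  8.80982340e-02, -8.74032981e-07, -9.18460888e-03]), np.float64(0.04533376229215256))
[494.5 246.5] [639.5 399.5] (array([ 0.573,  0.18 ,  0.   , -1.5  ]), np.float64(1.0))
```

View pics/w8.png

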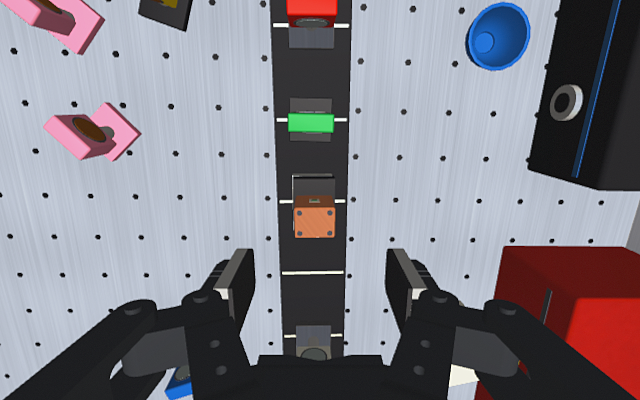

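The aperture stands on its line (312,121), centred and facing along the board, with red mirror at (312,12) and oven at (315,205). Now the lens.

```bash
python3 -m handwheel '[[-17,-36,0,0.06,60],[-17,-36,0,0.06,60],[-17,-36,0,0.06,60],[-17,-36,0,0.06,60],[-17,-36,0,0.06,60],[-17,-36,0,0.06,60],[-17,-36,0,0.06,60],[-14,-30,0,0,60],[0,0,0,0,60]]' >/dev/null;python3 st.py; python3 look.py lens .4366 -.2068 w9
```

```text
t15.05 pos mm [ 439.  -244.8  213.1] yaw 0.467 ztool [0.022 0.022] open 59.9 F [ 0.1  0.3 -0.7] q6 -1.14
px 331.0 146.0
lens [ 4.36425e+02 -2.06387e+02 -2.00000e-03  3.65000e-01] cost 0.028 hull [309.5 134.5] [355.5 158.5]
```

View pics/w9.png

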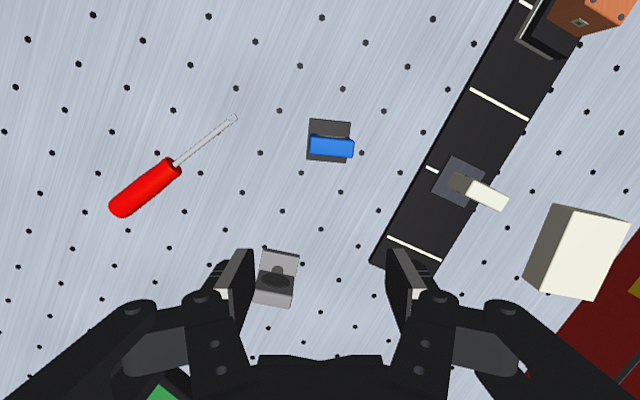

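Blue lens at (331,146) turned 0.365, and grey spare at (277,278), not near the descent point.

```bash
python3 -m handwheel '[[-1,19,-20,-0.05,60],[-1,19,-30,-0.05,60],[0,0,-30,0,60],[0,0,-25,0,60],[0,0,-15,0,60],[0,0,0,0,60]]' >/dev/null;python3 st.py 436.4 -206.4
```

```text
t15.85 pos mm [ 440.  -195.5   89.4] yaw 0.373 ztool [0.026 0.026] open 60.2 F [0.4 0.1 0.5] q6 -0.98
  to go [ -3.6 -10.9]
```

```bash
python3 -m handwheel '[[-4,-11,-10,0,60],[0,0,-12,0,60],[0,0,-10,0,60],[0,0,-5,0,60],[0,0,0,0,60]]' >/dev/null;python3 st.py 436.4 -206.4;python3 look.py lens .4366 -.2068 w10
```

```text
t16.48 pos mm [ 437.7 -208.7   52.3] yaw 0.373 ztool [0.029 0.023] open 60.1 F [0.2 1.3 0.2] q6 -1.01
  to go [-1.3  2.3]
px 320.0 245.0
lens [ 4.35778e+02 -2.05732e+02 -6.00000e-03  2.99000e-01] cost 0.077 hull [275.5 215.5] [364.5 276.5]
```

```bash
python3 -m handwheel '[[-1.5,2.5,-1,-0.02,60],[0,0,0,0,30],[0,0,0,0,30],[0,0,0,0,30],[0,0,0,0,30],[0,0,0,0,30]]' >/dev/null;python3 st.py 436.2 -206.2;python3 -m handwheel '[[0,0,12,0,30],[0,0,25,0,30],[0,0,25,0,30],[0,0,25,0,30],[0,0,0,0,30]]' >/dev/null;python3 st.py 579.3 -91.1
```

```text
t17.27 pos mm [ 437.2 -206.7   52.6] yaw 0.352 ztool [0.033 0.02 ] open 38.0 F [-0.3  0.4  0.1] q6 -0.99
  to go [-1.   0.5]
t17.90 pos mm [ 435.7 -205.2  142.8] yaw 0.352 ztool [0.031 0.022] open 37.4 F [-0.6 -1.3 -2.2] q6 -0.98
  to go [143.6 114.1]
```

```bash
python3 -m handwheel '[[28,23,0,-0.08,30],[29,23,0,-0.08,30],[29,23,0,-0.08,30],[29,23,0,-0.08,30],[24,20,0,0,30],[0,0,0,0,30],[0,0,0,0,30]]' >/dev/null;python3 st.py 579.5 -91.1
```

```text
t18.77 pos mm [572.1 -87.8 133.8] yaw 0.019 ztool [0.023 0.016] open 37.9 F [-0.7  0.4 -2.4] q6 -0.31
  to go [ 7.4 -3.3]
```

```bash
python3 -m handwheel '[[0,0,-25,0,30],[0,0,-20,0,30],[0,0,0,0,30]]' >/dev/null;python3 st.py 579.5 -91.1
```

```text
t19.15 pos mm [569.  -89.5  86.5] yaw 0.016 ztool [0.02  0.016] open 37.7 F [-0.  -0.2 -1.4] q6 -0.32
  to go [10.5 -1.6]
```

```bash
python3 -m handwheel '[[9,-1.5,-5,0.006,30],[0,0,-6,0,30],[0,0,-4,0,30],[0,0,0,0,30]]' >/dev/null;python3 st.py 579.5 -91.1;python3 - <<'E'
from h import *
im,c=grab("wrist","w11.png");hu=mask(im,"lens",(200,150,450,350));z=(pose()[2,3]-.0526)*1000;BOX["lens"]=(40,16,28+z,72+z);print(z,fit("lens",[(hu,c)],(.579,-.091),False))
E
```

```text
t19.65 pos mm [579.7 -92.6  72.8] yaw 0.021 ztool [0.023 0.015] open 38.0 F [-0.6 -0.2 -1.6] q6 -0.32
  to go [-0.2  1.5]
20.43969234454266 (array([ 5.79679688e-01, -9.13560067e-02, -5.47978608e-06,  4.36948674e-02]), np.float64(0.06655348819274162))
```

```bash
python3 -m handwheel '[[-1,0.5,-5,0,30],[0,0,-4,0,30],[0,0,-2,0,30],[0,0,0,0,30]]' >/dev/null;python3 st.py 579.5 -91.1
```

```text
t20.20 pos mm [579.5 -91.9  63. ] yaw 0.022 ztool [0.025 0.015] open 37.5 F [-0.6  0.1 -1.7] q6 -0.32
  to go [-0.   0.8]
```

```bash
python3 -m handwheel '[[0,0.5,-1.5,0,30],[0,0,0,0,30]]' >/dev/null;python3 st.py 579.5 -91.1; python3 -m handwheel '[[0,0,0,0,60],[0,0,0,0,60],[0,0,0,0,60],[0,0,15,0,60],[0,0,40,0,60],[0,0,50,0,60],[0,-25,30,0,60],[0,-30,10,0,60],[0,0,0,0,60]]' >/dev/null;python3 st.py; python3 - <<'E'
from h import *
im,c=grab("wrist","w12.png")
BOX["lens"]=(40,16,38,82);hu=mask(im,"lens",(200,60,450,220));print(hu.min(0),hu.max(0),fit("lens",[(hu,c)],(.579,-.091),False))
E
```

```text
t20.45 pos mm [579.9 -91.8  63.1] yaw 0.022 ztool [0.025 0.014] open 38.0 F [ 0.2 -0.7 -0.3] q6 -0.32
  to go [-0.4  0.7]
t21.57 pos mm [ 580.8 -147.9  218.8] yaw 0.023 ztool [0.032 0.011] open 60.3 F [ 0.7 -0.  -0.5] q6 -0.41
[290.5 114.5] [337.5 133.5] (array([ 5.79131518e-01, -9.13304983e-02, -1.96463065e-06,  2.63653464e-02]), np.float64(0.04191651332235666))
```

View pics/w12.png

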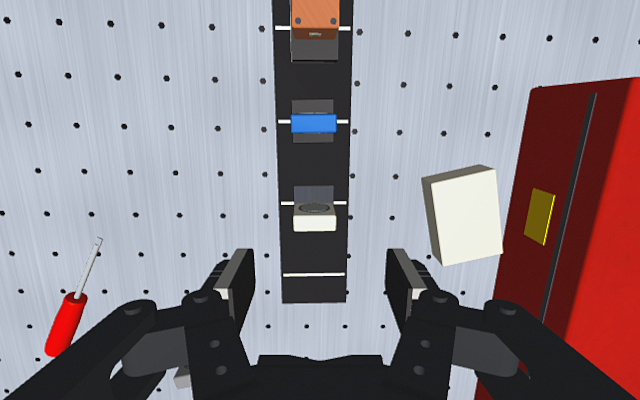

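Lens on its line at (314,122), white mirror at (315,222), and the −270 line at (282–345, 274). Measuring that line, then going to the filter.

```bash
python3 -c "
from h import *
c=load('w12.png')[1]
for a,b in(((282.5,275),(345.5,273.5)),((275,28.5),(351,28)),((277.5,122),(348.5,121.5)),((280.5,204),(346.5,203))):
    A,B=plane(a,c,.01),plane(b,c,.01);print(A.round(4),B.round(4),((A+B)/2).round(4))
"
python3 -m handwheel '[[-16,35,0,-0.06,60],[-16,35,0,-0.06,60],[-16,35,0,-0.06,60],[-16,35,0,-0.06,60],[-16,35,0,-0.06,60],[-16,35,0,-0.06,60],[-16,35,0,-0.06,60],[-16,35,0,0,60],[-12,25,0,0,60],[0,0,0,0,60]]' >/dev/null;python3 st.py; python3 look.py filter .430 .205 w13
```

```text
[ 0.5454 -0.2721  0.01  ] [ 0.6216 -0.2696  0.01  ] [ 0.5835 -0.2708  0.01  ]
[ 0.5399 -0.0029  0.01  ] [ 6.152e-01 -2.000e-04  1.000e-02] [ 0.5776 -0.0016  0.01  ]
[ 0.5414 -0.0928  0.01  ] [ 0.6169 -0.0906  0.01  ] [ 0.5792 -0.0917  0.01  ]
[ 0.5438 -0.1831  0.01  ] [ 0.6188 -0.1809  0.01  ] [ 0.5813 -0.182   0.01  ]
t22.88 pos mm [425.7 175.9 211.2] yaw -0.404 ztool [0.02  0.007] open 60.0 F [ 0.3 -0.5  0.3] q6 0.64
px 309.0 154.0
filter [ 4.33862e+02  1.97224e+02 -4.00000e-03 -3.06000e-01] cost 0.048 hull [293.5 148.5] [338.5 173.5]
```

View pics/w13.png

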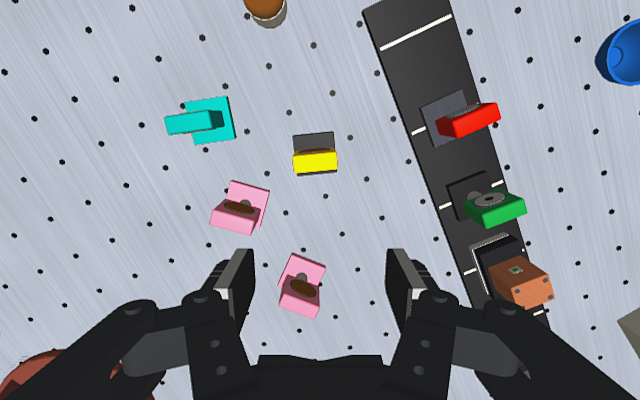

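Yellow filter at (315,160). The pinks (240,208) and (302,285) and turquoise (205,120) are about 70 mm or more away. It is the right colour, with a black foot. Descending.

```bash
python3 -m handwheel '[[4,10,-20,0.05,56],[4,8,-30,0.05,56],[0,0,-30,0,56],[0,0,-25,0,56],[0,0,-15,0,56],[0,0,0,0,56]]' >/dev/null;python3 st.py 433.9 197.2
```

```text
t23.68 pos mm [436.2 189.8  88. ] yaw -0.305 ztool [0.021 0.007] open 55.9 F [-0.9 -0.   0.3] q6 0.57
  to go [-2.3  7.4]
```

```bash
python3 -m handwheel '[[-3,7.5,-10,0,56],[-1,0,-12,0,56],[0,0,-10,0,56],[0,0,-4,0,56],[0,0,0,0,56]]' >/dev/null;python3 st.py 433.9 197.2;python3 look.py filter .4339 .1972 w14
```

```text
t24.30 pos mm [434.2 198.3  52. ] yaw -0.306 ztool [0.025 0.008] open 55.9 F [-0.3 -0.5 -0.6] q6 0.59
  to go [-0.3 -1.1]
px 319.0 251.0
filter [ 4.34258e+02  1.98796e+02 -6.00000e-03 -3.18000e-01] cost 0.074 hull [274.5 222.5] [363.5 284.5]
```

```bash
python3 -m handwheel '[[0,0,0,-0.005,56],[0,0,0,0,30],[0,0,0,0,30],[0,0,0,0,30],[0,0,0,0,30],[0,0,0,0,30]]' >/dev/null;python3 st.py 434 198;python3 -m handwheel '[[0,0,12,0,30],[0,0,25,0,30],[0,0,30,0,30],[0,0,30,0,30],[0,0,30,0,30],[0,0,20,0,30],[0,0,0,0,30]]' >/dev/null;python3 st.py 583.4 -271
```

```text
t25.10 pos mm [435.3 198.7  53.3] yaw -0.311 ztool [0.028 0.009] open 37.7 F [ 0.7  0.4 -0. ] q6 0.59
  to go [-1.3 -0.7]
t25.98 pos mm [433.1 197.7 207.2] yaw -0.311 ztool [0.027 0.008] open 38.2 F [-0.1 -0.1 -0.9] q6 0.59
  to go [ 150.3 -468.7]
```

```bash
python3 -m handwheel '[[10,-30,0,0.033,30],[11,-34,0,0.033,30],[11,-34,0,0.033,30],[11,-34,0,0.033,30],[11,-34,0,0.033,30],[11,-34,0,0.033,30],[11,-34,0,0.033,30],[11,-34,0,0.033,30],[11,-34,0,0.033,30],[11,-34,0,0.033,30],[11,-34,0,0,30],[0,0,0,0,30]]' >/dev/null;python3 st.py 583.4 -271
```

```text
t27.48 pos mm [ 545.  -182.6  191.6] yaw 0.032 ztool [0.   0.02] open 37.8 F [-0.9  0.2 -2.5] q6 -0.49
  to go [ 38.4 -88.4]
```

```bash
python3 -m handwheel '[[13,-30,0,0,30],[13,-30,0,0,30],[10,-26,0,-0.01,30],[0,0,-25,0,30],[0,0,-25,0,30],[0,0,-25,0,30],[0,0,-15,0,30],[0,0,0,0,30]]' >/dev/null;python3 st.py 583.4 -271
```

```text
t28.48 pos mm [ 575.7 -260.8   90.2] yaw 0.025 ztool [-0.014  0.033] open 37.6 F [ 0.5  0.3 -1.5] q6 -0.58
  to go [  7.7 -10.2]
```

```bash
python3 -m handwheel '[[7.5,-10,-4,0,30],[0,0,-5,0,30],[0,0,-4,0,30],[0,0,0,0,30]]' >/dev/null;python3 st.py 583.4 -271;python3 - <<'E'
from h import *
im,c=grab("wrist","w15.png");hu=mask(im,"filter",(200,150,450,350));z=(pose()[2,3]-.0533)*1000;BOX["filter"]=(40,16,28+z,72+z);print(z,fit("filter",[(hu,c)],(.583,-.271),False))
E
```

```text
t28.98 pos mm [ 586.  -272.6   79.6] yaw 0.025 ztool [-0.009  0.03 ] open 38.0 F [-0.6 -0.1 -1.3] q6 -0.59
  to go [-2.6  1.6]
26.501446106026865 (array([ 5.85644754e-01, -2.72956310e-01, -5.66572228e-06,  5.92175622e-02]), np.float64(0.06892897608395157))
```

```bash
python3 -m handwheel '[[-2.5,1,-5,-0.003,30],[0,0,-5,0,30],[0,0,-3,0,30],[0,0,0,0,30]]' >/dev/null;python3 st.py 583.4 -271.5
```

```text
t29.52 pos mm [ 583.3 -271.4   66.2] yaw 0.022 ztool [-0.009  0.03 ] open 37.5 F [ 0.3  0.5 -1.5] q6 -0.59
  to go [ 0.1 -0.1]
```

```bash
python3 -m handwheel '[[0,0,-2,0,30],[0,0,-1.5,0,30],[0,0,0,0,30]]' >/dev/null;python3 st.py 583.4 -271.5
```

```text
t29.90 pos mm [ 583.9 -271.7   64.4] yaw 0.022 ztool [-0.008  0.029] open 37.5 F [ 0.2  0.9 -1.8] q6 -0.59
  to go [-0.5  0.2]
```

```bash
python3 -m handwheel '[[0,0,-2,0,30],[0,0,-1,0,30]]' >/dev/null;python3 st.py 583.4 -271.5; python3 -m handwheel '[[0,0,0,0,56],[0,0,0,0,60],[0,0,0,0,60],[0,0,15,0,60],[0,0,40,0,60],[0,0,50,0,60],[0,-25,30,0,60],[0,-30,10,0,60],[0,0,0,0,60]]' >/dev/null;python3 st.py; python3 - <<'E'
from h import *
im,c=grab("wrist","w16.png")
BOX["filter"]=(40,16,38,82);hu=mask(im,"filter",(200,60,450,220));print(hu.min(0),hu.max(0),fit("filter",[(hu,c)],(.583,-.271),False))
grab("scene","scene9.png")
sd,_=grab("side","side9.png"); cv2.imwrite("pics/side9c.png",cv2.resize(sd[110:350,220:420,::-1],None,fx=2.5,fy=2.5))
E
```

```text
t30.15 pos mm [ 584.2 -271.9   64. ] yaw 0.023 ztool [-0.008  0.029] open 37.6 F [-2.   1.2  3.1] q6 -0.59
  to go [-0.8  0.4]
t31.27 pos mm [ 584.8 -328.   218.7] yaw 0.024 ztool [-0.003  0.026] open 60.3 F [0.1 0.7 0.8] q6 -0.65
[295.5 118.5] [341.5 137.5] (array([ 5.82006146e-01, -2.72711350e-01, -3.72656670e-06,  2.34530986e-02]), np.float64(0.03332418899098999))
```

View pics/w16.png

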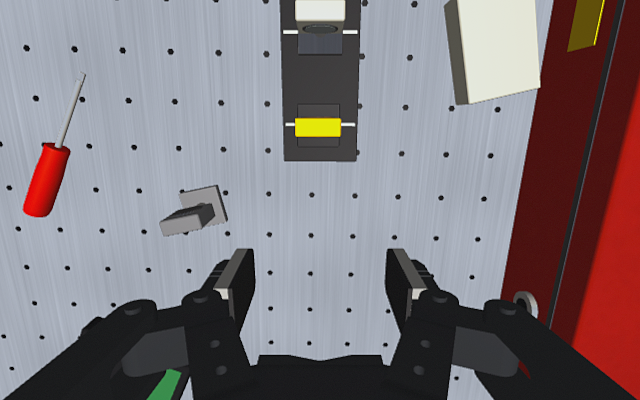

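View pics/side9c.png

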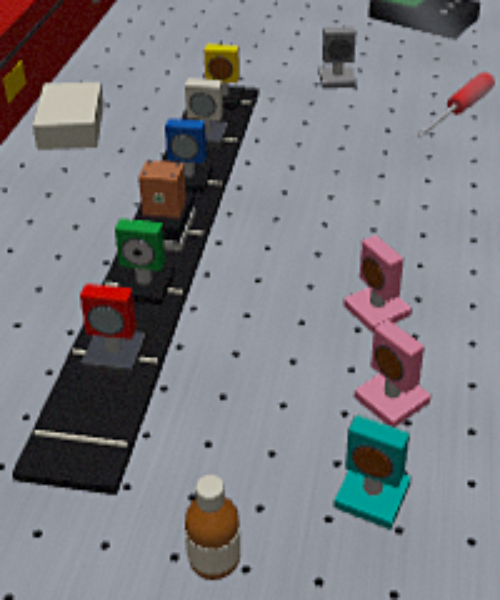

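The filter stands on its line at (318,125), the spare is upright at (200,210), and the side view shows everything in order and the bottle standing. Handing in.

```bash
python3 -c "
from rig import *
print(job_done())"
```

```text
the job is handed in; nothing more can be done
None
```

The cavity is set up and handed in at about 31 s of the 96 s allowed. In order, I pressed the oven home and stood the aperture, lens and filter on their lines, letting go of each before the next. No verdict came back.

| Part | Last check |
|---|---|
| Oven | Met firm resistance (24 N) at the expected home height. Fitted about 1.8 mm from the stud base centre; that fit assumed the home height. |
| Aperture | About 1 mm from its line and from the board's middle. |
| Lens | Under 1 mm from its line and from the middle. |
| Filter | About 2 mm from its line and 1.5 mm from the middle. |

- **Facing:** yaw of all four agreed with the board to within about 0.03 rad.
- **Spare and bottle:** both still standing in the last pictures, and I never worked close to either. I judged this by eye and did not re-measure how far they had moved.
- **Disagreements:** before lowering, two estimates of the hanging oven's position along the board differed by about 2 mm, so I aimed between them. The tool also drifted up to 12 mm sideways during fast descents and picked up about 0.03 rad of tilt. I corrected the drift before each grasp and release. The tilt I could not correct; the parts look flat since release.

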